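# Dispense the bead at four in the window

### The arm

A 7-joint arm with a two-finger parallel gripper is mounted at the origin on the work surface. World frame = base frame: x ahead of the robot, y to its left, z up, the work surface at z = 0. Lengths are in mm, angles in rad, forces in N, time in s.
With the tool pointing down it reaches from about 400 to 875 mm from the base axis. Payload 4.4 kg.
Tool frame: the origin (TCP) lies midway between the tips of the shut fingers; the grasp point (between the pads) lies 19 mm behind it; z points along the fingers, y is the direction in which the jaws open and shut (so a half turn about z gives the same grasp; the last joint's range is limited). The gripper opens to 85 mm and grips with 20 to 120 N. Pads are 22 mm wide; open, the fingers measure 114 mm over their backs; the gripper's body (76 mm by 85 mm) begins 54 mm behind the grasp point. The pads swing forward as they close: fully open they stand 13 mm farther back than shut.
Start: joints at [1.115, 0.628, 0.038, 1.517, -0.027, 0.996, -0.02], TCP at [247.03, -601.244, 231.313] pointing down, gripper open.
Joint ranges: [-3.06, 3.06], [-0.37, 2.12], [-1.25, 1.32], [0.18, 2.47], [-1.1, 4.24], [0.23, 1.98], [-2.94, 2.94]. Speed limits (rad/s): [2.57, 2.57, 3.14, 3.14, 3.14, 3.14, 3.14].

### API

Orientations are given as [roll, pitch, yaw] about the fixed x, y, z axes, in that order (R = Rz(yaw) Ry(pitch) Rx(roll)).
In Python, from cell import * gives the robot as it stands. The module is installed in compiled form; this text tells all that it offers.
- The arm moves only by the tool move_arm, never from a script. Its argument "series" is a list of rows, each a list of 2 entries, a list of its own where there are three numbers: the shift along the tool's x, y, z in m, then the turn about the tool's z in rad. In form: [[[x, y, z], yaw], ...]. A call has 1 to 5 rows; each row is the pose to reach, as a shift and turn from the pose measured when the call began, along the tool's axes at that moment; what a row does not reach only later rows make up. A row lasts 1/8 s, in which the tool goes at most 62.5 mm and 10.7 degrees, less where a joint would pass 70% of its speed; a pose out of reach is approached as far as the arm can. A call with a gripper value outside its range is refused whole. "claw" is the opening, from 0 (shut) to 1 (fully open), set as the call begins (left out, the last holds). The fingers move at their own pace and stop on an object; the grip force is fixed at half the most. Time passes only in rows, so rows that repeat a pose let the fingers close. It gives the time, the measured TCP pose, the force and the opening at its end, in the units of the state.
- read_state(): the state, without advancing time (a new reading comes with each control period).
- get_image(name): name is "scene" or "top" or "wrist"; returns the picture (384x512x3 uint8, blue, green, red); there is no depth.
- camera_model(name): a dict with "fov_y" (degrees; the focal length in pixels is half the picture's height over the tangent of half this angle, whatever the lens; pixels are square), "cx", "cy" (the principal point, pixels), "k1" (the pictures are not rectified: a ray, as slopes to the right and down, at radius r is drawn at 1 + k1 r^2 times it, then the intrinsics apply), "pose" (4x4, takes a point from camera to world coordinates); the wrist camera has in their place "tool_from_camera" (4x4, takes a point from camera to tool coordinates, whose origin is the TCP and whose axes are the flange's). Camera axes: x right, y down, z forward; pixel columns grow to the right and rows downward; lengths in mm; the calibration is good to about 2 mm. A picture is of the moment at which its call begins: read the wrist's pose just before it. camera_model takes no time and is no camera call.
- finish_job(): hands the job in, once; it reports no verdict.
The state is a dict: "clock": time; "qpos": joint angles; "qd": joint speeds; "tau": joint torques, N m; "eef_pos": TCP position; "tool_rot": TCP orientation; "force": force on the tool from outside, world axes, zero at the start; "torque": the same for the moment, N m; "width": finger opening in mm.
Only numpy, scipy, OpenCV 4.12 (cv2) and the standard library are available. Lean on these libraries where they do the work, as an engineer would, in place of code of your own. Each camera call takes 0.05 s, during which the arm holds its last target. There are 200 camera calls.

### The job

Carry the bead dispenser (it has a carrying handle) to the glass dish and stand it centrally astride the dish with the bead still in its drum, and let go of it. Then turn its drum with the star wheel at its side, letting go and changing to another arm of the wheel as often as needed, until the group of four dots is centred in the small window and the bead has dropped through the drum's port into the dish. Leave the dispenser standing over the dish and do not disturb the other things on the table.

Things in the scene. Friction and masses are not known exactly. Their poses are not given: they have to be found in the camera images.
- dispenser: Loose bead dispenser, 0.7 kg, on two aluminium side plates (80 mm in x, 6 thick, centred at y -55 and +55, 80 high; 104 free between). A drum on an axle along y, 64 mm up, lies between them; open below it but for an 8 mm tie bar at x -34, 70 mm up. Origin: on the table, midway between the plates under the axle; z up; +x is the window side, +y the star wheel side.
- handle (a point): Middle of the black carrying handle: a straight 14 x 14 mm bar along the dispenser's y axis, 116 mm long, centre 128 mm above the table, an upright at each end (y -55 and +55 mm). The balance point is about 10 mm to the star wheel's side of this point. The highest thing below the bar is the hood, top at 101 mm.
- window (a point): Centre of the small window (about 22 mm square) in the grey hood over the white number band; it looks up and forward at 45 degrees towards the dispenser's +x. The point lies on the band's surface, 30 mm from the axle, at y = +24.5 mm.
- four (a point): Centre of the group of four black dots on the white number band (radius 30 mm, dots as on dice, one to six, 60 degrees apart). Turns with the drum; it coincides with window when four is centred.
- drum (a joint): Angle of drum, number band and star wheel together (rad), endless, no clicks. 0 or any whole number of turns = four dots centred in the window, port straight down. Grows as the drum's top moves to the dispenser's +x (right-handed about +y). Starts between 1.6 and 4.6, so the nearer way may be either. Stays where left; stiff: takes about 0.04 N m (1 N at the arms).
- wheel_hub (a point): Centre of the black star wheel, on the axle at y +86 mm, 64 mm above the table. Hub radius 11 mm, y 77 to 95; four round straight arms 12 mm thick, 90 degrees apart, reach 52 mm from the axle, all in the plane y = 86. At joint 0 one arm points straight up, one to +x; an arm's angle from upright towards +x is the joint value plus a multiple of 90 degrees.
- chamber (a point): Centre of the drum's clear eight-sided hollow chamber (27 mm inner radius, y = -22 to +6 mm, on the axle). One side is missing: the port, 22 x 28 mm. The bead lies at the bottom and drops out when the port comes within about 40 degrees of straight down.
- bead_center (a point): Centre of the steel bead, 14 mm ball, 11 g, loose in the chamber at the start.
- dish: Loose round clear glass dish, 84 mm outside, 16 mm high, wall 3 mm, floor 4 mm, 0.12 kg. Origin at the centre of its underside.
- pencil: Bystander: wooden pencil 150 mm long, 8 mm thick, lying along its x; origin under its middle.
- dish_lid: Bystander: clear dish lid, 90 mm disc, 9 mm thick, lying flat; origin under its centre.
- beaker: Bystander: glass beaker, 70 mm wide, 90 mm high; origin under its centre.
- jar: Bystander: glass jar with white cap, 60 mm wide, 70 mm high; origin under its centre.
- slide_box: Bystander: wooden slide box 100 x 75 x 35 mm; origin under its centre.
- magnifier: Bystander: hand lens lying flat, 64 mm ring at its origin, black grip to its -x up to 113 mm from the origin, 8 mm thick.
- pencil_tin: Bystander: metal pencil tin 200 x 75 x 40 mm; origin under its centre.

How it is judged (in metres and radians):
On the way, in this order (a step that is already met when the one before it is completed fails the run):
1. the dispenser stands astride the dish, let go, with the bead still in the drum (horizontal distance between dispenser and dish below 0.02 m and height (world z) of dispenser below 0.005 m and angle between dispenser's own z axis and vertical below 0.06 rad and distance between bead_center and chamber below 0.032 m and contact force between the fingers and dispenser below 0.3 N and linear speed of dispenser below 0.02 m/s), for 0.2 s.
2. the four dots are centred in the window and the bead is in the dish (distance between four and window below 0.005 m and horizontal distance between bead_center and dish below 0.038 m and height (world z) of bead_center below 0.025 m), for 0.2 s.
At the end, for the whole second after the job is handed in: The dispenser stands upright on the table with its middle within 20 mm of the dish's centre, at rest; the four dots are within 5 mm of the window's centre; the bead lies in the dish (all of step 2 and horizontal distance between dispenser and dish below 0.02 m and height (world z) of dispenser below 0.005 m and angle between dispenser's own z axis and vertical below 0.06 rad and velocity of joint drum between -0.05 and 0.05 rad/s and linear speed of dispenser below 0.02 m/s); the robot touches nothing.
It fails at once if a bystander is moved by more than 30 mm (distance of any of pencil, dish_lid, beaker, jar, slide_box, magnifier, pencil_tin from where it was at the start of the episode above 0.03 m).
It also fails if it takes over 72 s, if anything falls off the work surface, if the arm or the gripper's body presses on something with over 40 N, if the wrist force passes 120 N, or if a joint passes its speed limit or range.

## Working session

There is one attempt and no reset: what is moved stays moved. The work goes in short steps, Python scripts to look and compute and a tool call to move; the robot and the scene stay as the last step left them, time stands still between calls to the robot, and variables do not carry over. Pictures are saved under pics/ and viewed, about 8 in all and at most 12, crops included, and the job is handed in when it is done.

Besides the shell and the picture viewer there is one more tool, called after "Emit:" by a JSON object that holds its "fn" and its "kwargs", one argument or row to a line. move_arm: Moves the arm, as the interface text tells. Its arguments: {"type":"object","properties":{"series":{"type":"array"},"claw":{"type":"number"}},"required":["series"]}

```bash
mkdir -p pics
cat > h.py <<'E'
from cell import *
import numpy as np, cv2
from scipy.spatial.transform import Rotation as R
def tool():
    s=read_state(); T=np.eye(4); T[:3,:3]=R.from_euler('xyz',s['tool_rot']).as_matrix(); T[:3,3]=s['eef_pos']; return T
def cam(name,T=None):
    m=camera_model(name)
    P=np.array(m['pose']) if 'pose' in m else (tool() if T is None else T)@np.array(m['tool_from_camera'])
    f=192/np.tan(np.radians(m['fov_y']/2)); return m,P,f
def ray(c,uv):
    m,P,f=c; d=np.array([(uv[0]-m['cx'])/f,(uv[1]-m['cy'])/f]); u=d.copy()
    for _ in range(20): u=d/(1+m['k1']*(u@u))
    return P[:3,3],P[:3,:3]@np.array([u[0],u[1],1])
def at_z(c,uv,z):
    o,d=ray(c,uv); return o+d*(z-o[2])/d[2]
def proj(c,p):
    m,P,f=c; q=P[:3,:3].T@(np.array(p,float)-P[:3,3]); u=q[:2]/q[2]; return u*(1+m['k1']*(u@u))*f+[m['cx'],m['cy']]
E
python3 - <<'E'
from h import *
s=read_state(); print(s)
for n in ['scene','top','wrist']:
    m=camera_model(n); print(n,{k:np.round(v,3).tolist() for k,v in m.items()})
for n in ['scene','top']: cv2.imwrite(f'pics/{n}0.png',cv2.resize(get_image(n),(800,600),interpolation=cv2.INTER_CUBIC))
E
```

```text
{'clock': 0.0, 'qpos': array([ 1.11520669,  0.62931693,  0.03843788,  1.51837391, -0.0270113 ,
        0.99629748, -0.019986  ]), 'qd': array([ 0.00042381,  0.0017681 ,  0.00215984,  0.0001148 ,  0.00126334,
       -0.0001905 ,  0.00010417]), 'tau': array([ 3.18841594e-04, -5.63392460e+01,  1.22644544e+00, -1.93443757e+01,
        1.10453193e-02,  1.05944794e-02, -1.38104397e-05]), 'eef_pos': array([ 246.79041916, -600.65118237,  230.40604299]), 'tool_rot': array([-3.13971475e+00,  1.15234512e-05,  3.89800661e-01]), 'force': array([-0.58123539, -0.4398756 ,  0.14795633]), 'torque': array([-0.02061794,  0.011518  ,  0.03029113]), 'width': 85.69662600207678}
scene {'fov_y': 50.035, 'cx': 255.396, 'cy': 188.375, 'k1': -0.072, 'pose': [[-0.872, 0.34, -0.352, 972.924], [0.489, 0.617, -0.617, 722.061], [0.007, -0.71, -0.704, 937.834], [0.0, 0.0, 0.0, 1.0]]}
top {'fov_y': 42.46, 'cx': 256.848, 'cy': 187.556, 'k1': -0.013, 'pose': [[0.098, -0.968, 0.231, 268.437], [-0.995, -0.095, 0.021, -11.001], [0.002, -0.232, -0.973, 1426.213], [0.0, 0.0, 0.0, 1.0]]}
wrist {'fov_y': 70.769, 'cx': 255.68, 'cy': 188.728, 'k1': -0.062, 'tool_from_camera': [[0.0, -0.959, -0.283, 71.533], [1.0, 0.0, -0.0, 0.544], [0.0, -0.283, 0.959, -143.174], [0.0, 0.0, 0.0, 1.0]]}
```

View pics/top0.png

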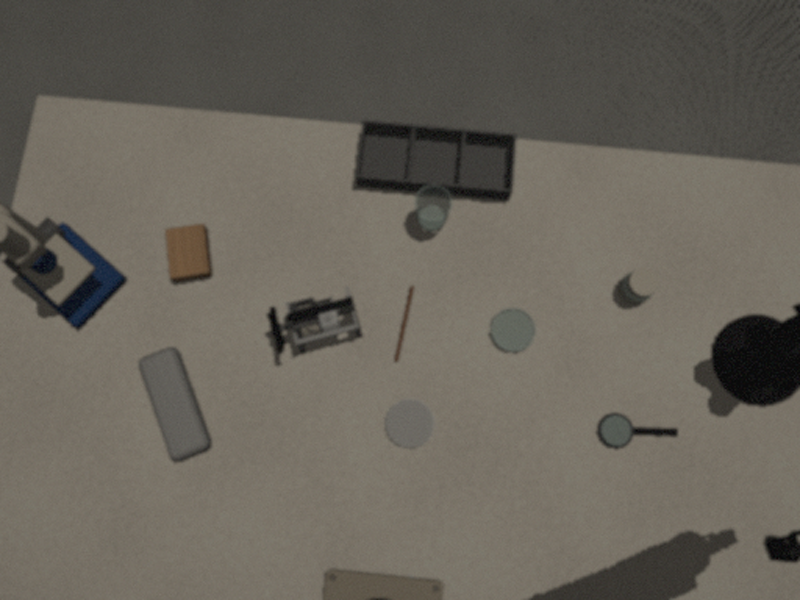

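View pics/scene0.png

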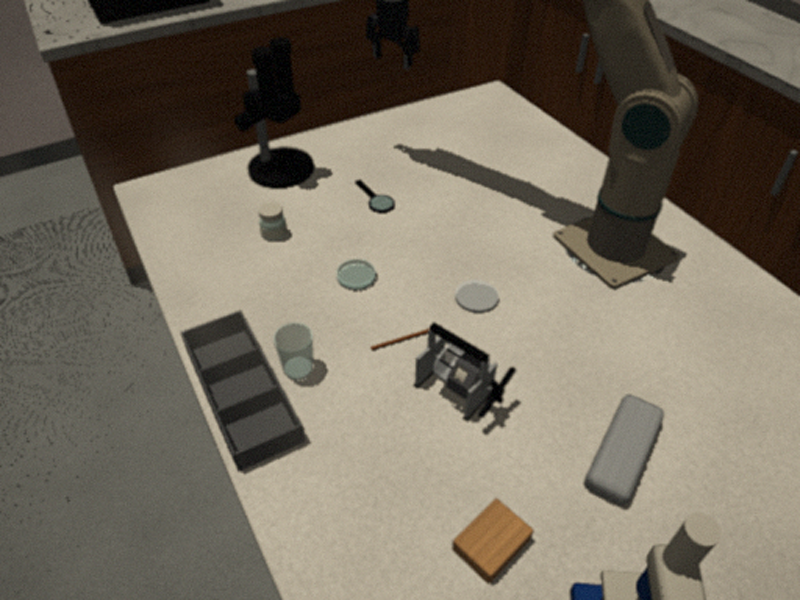

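The top view shows the dispenser near (322,322), its star wheel at (277,335), the dish at (512,331), the lid at (409,424) and the pencil at (404,323). I'll convert these to positions and zoom in.

Run:
```python
from h import *
k=512/800
c=cam('top');s=cam('scene')
for n,uv,z in [('dish',(512,331),8),('lid',(409,424),9),('pencilA',(411,288),4),('pencilB',(397,360),4),('hub',(277,335),64),('jar',(632,290),20),('beakerbot',(430,220),0),('mag',(616,430),4),('box',(188,253),30),('tin',(175,404),40)]: print(n,at_z(c,np.array(uv)*k,z).round())
for n,uv,z in [('dish',(356,275),8),('lid',(477,297),9),('handle L',(433,329),128),('handle R',(487,358),128),('hub',(497,390),64)]: print('scene',n,at_z(s,np.array(uv)*k,z).round())
a=get_image('top')[170:245,160:245]; b=get_image('scene')[195:285,250:340]
f=lambda i:cv2.convertScaleAbs(cv2.resize(i,(400,int(400*i.shape[0]/i.shape[1])),interpolation=cv2.INTER_CUBIC),alpha=1.6)
a=f(a);b=f(b);o=np.zeros((420,800,3),np.uint8);o[:a.shape[0],:400]=a;o[:b.shape[0],400:]=b
cv2.imwrite('pics/crop1.png',o)
```

```text
dish [ 553. -193.    8.]
lid [363. -18.   9.]
pencilA [617.   2.   4.]
pencilB [478.  15.   4.]
hub [493. 232.  64.]
jar [ 650. -411.   20.]
beakerbot [757. -22.   0.]
mag [ 389. -394.    4.]
box [637. 426.  30.]
tin [355. 401.  40.]
scene dish [ 560. -188.    8.]
scene lid [372.  -8.   9.]
scene handle L [558. 113. 128.]
scene handle R [515. 210. 128.]
scene hub [504. 236.  64.]
```

View pics/crop1.png

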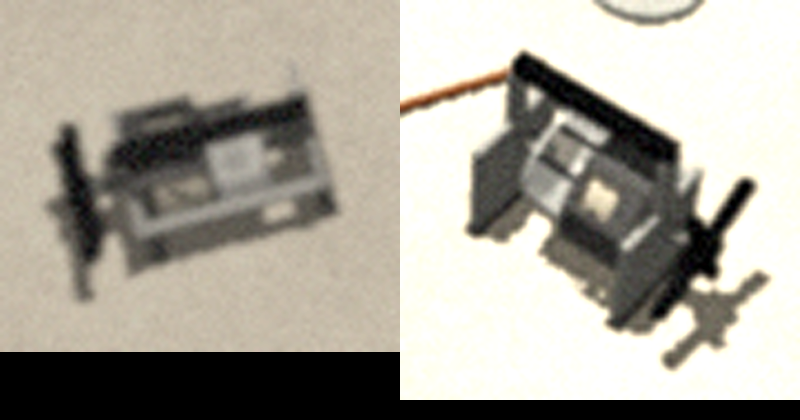

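The crop shows the black handle bar from about (520,60) to (675,155) in the scene half. In the top half it runs from (112,158) to (305,103). The window faces the scene camera. I'll work out the handle pose and the first move.

```bash
cat >> h.py <<'E'
def shift(target,yaw=None):
    T=tool(); d=T[:3,:3].T@(np.array(target,float)-T[:3,3]); w=np.arctan2(T[1,0],T[0,0])
    print('tcp',T[:3,3].round(1),'yaw',round(w,3),'shift m',(d/1000).round(4),'turn',None if yaw is None else round((w-yaw+np.pi)%(2*np.pi)-np.pi,3))
E
python3 - <<'E'
from h import *
c=cam('top');s=cam('scene')
for n,a,b in [('top',at_z(c,(183.8,203.6),130),at_z(c,(224.8,191.9),130)),('scene',at_z(s,(311.9,229.9),130),at_z(s,(277,208.5),130))]:
    d=a-b; print(n,a.round(),b.round(),((a+b)/2).round(),np.linalg.norm(d).round(),'yaw',np.arctan2(d[1],d[0]).round(3))
shift([525,160,270],1.9)
E
```

```text
top [513. 207. 130.] [555. 101. 130.] [534. 154. 130.] 114.0 yaw 1.955
scene [517. 214. 130.] [556. 108. 130.] [536. 161. 130.] 113.0 yaw 1.926
tcp [ 246.9 -600.9  230.7] yaw 0.39 shift m [ 0.5464 -0.5982 -0.0386] turn -1.51
```

Emit:
{"fn": "move_arm", "kwargs": {
  "series": [
    [[0.623,-0.5515,-0.02],0],
    [[0.623,-0.5515,-0.02],0],
    [[0.623,-0.5515,-0.02],0],
    [[0.623,-0.5515,-0.02],0],
    [[0.623,-0.5515,-0.02],0]
  ],
  "claw": 1
}}

```text
clock: 0.82
eef_pos: [385.4, -318.9, 239.0]
tool_rot: [-3.141, -0.0, 0.39]
force: [0.7, -0.1, 0.9]
width: 85.3
```

Emit:
{"fn": "move_arm", "kwargs": {
  "series": [
    [[0.4,-0.353,-0.015],0],
    [[0.4,-0.353,-0.015],0],
    [[0.4,-0.353,-0.015],0],
    [[0.4,-0.353,-0.015],0],
    [[0.4,-0.353,-0.015],0]
  ]
}}

```text
clock: 1.45
eef_pos: [523.4, -38.8, 248.1]
tool_rot: [-3.141, -0.001, 0.39]
force: [0.6, -0.7, -0.6]
width: 85.4
```

```bash
python3 -c "
from h import *
shift([614,146,250],1.94)"
```

```text
tcp [523.4 -38.8 248.1] yaw 0.39 shift m [ 0.154  -0.1365 -0.0018] turn -1.55
```

Emit:
{"fn": "move_arm", "kwargs": {
  "series": [
    [[0.154,-0.1365,0],-1.55],
    [[0.154,-0.1365,0],-1.55],
    [[0.154,-0.1365,0],-1.55],
    [[0.154,-0.1365,0],-1.55],
    [[0.154,-0.1365,0],-1.55]
  ]
}}

```text
clock: 2.08
eef_pos: [614.1, 149.1, 247.7]
tool_rot: [-3.141, -0.002, 1.337]
force: [-1.2, -1.0, -0.5]
width: 85.2
```

Emit:
{"fn": "move_arm", "kwargs": {
  "series": [
    [[0,0,0],-0.64],
    [[0,0,0],-0.64],
    [[0,0,0],-0.64],
    [[0,0,0],-0.64],
    [[0,0,0],-0.64]
  ]
}}

```text
clock: 2.7
eef_pos: [614.0, 148.8, 247.4]
tool_rot: [3.142, -0.002, 1.976]
force: [0.5, -0.5, 1.1]
width: 85.4
```

```bash
python3 -c "
from h import *
shift([614,146,250],1.94)
np.save('T1.npy',tool())
i=get_image('wrist');cv2.imwrite('w1.png',i)
cv2.imwrite('pics/w1.png',cv2.convertScaleAbs(cv2.resize(i,(800,600),interpolation=cv2.INTER_CUBIC),alpha=1.5))"
```

```text
tcp [614.  148.8 247.4] yaw 1.976 shift m [-0.0025 -0.0011 -0.0026] turn 0.036
```

View pics/w1.png

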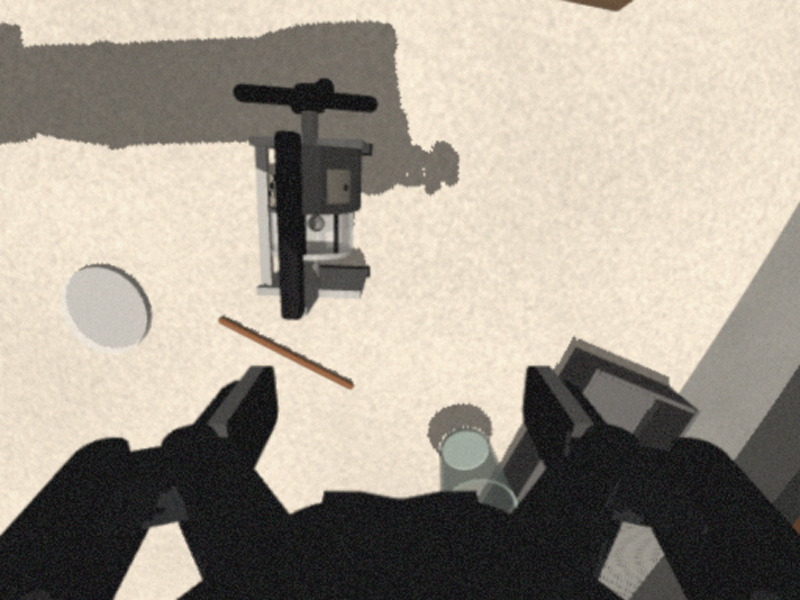

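The handle runs from (288,133) to (292,318), and the bead shows at (316,222). The wheel's arm tips are at (238,92) and (372,103), and the window is at (339,187).

Run:
```python
from h import *
T=np.load('T1.npy'); c=cam('wrist',T); k=.64
a=at_z(c,(288*k,133*k),133);b=at_z(c,(292*k,318*k),133);d=a-b
print(a.round(1),b.round(1),((a+b)/2).round(1),np.linalg.norm(d),np.arctan2(d[1],d[0]))
y=np.arctan2(d[1],d[0])-np.pi/2; ex=np.array([np.cos(y),np.sin(y),0]); ey=np.array([-np.sin(y),np.cos(y),0])
O=(a+b)/2; O[2]=0
# project drum hypothesis: arm tips for angles
for t in range(0,90,10):
    print(t,[ (proj(c,O+86*ey+52*(np.sin(q)*ex)+[0,0,64+52*np.cos(q)])/k).round().tolist() for q in np.radians([t,t+90,t+180,t+270])])
print('window',(proj(c,O+24.5*ey+21.2*ex+[0,0,85.2])/k).round())
i=cv2.imread('w1.png')[45:210,140:250]
cv2.imwrite('pics/w1c.png',cv2.convertScaleAbs(cv2.resize(i,None,fx=3.6,fy=3.6,interpolation=cv2.INTER_CUBIC),alpha=2))
```

```text
[517.5 209.  133. ] [557.3 102.9 133. ] [537.4 155.9 133. ] 113.36376516409808 1.9297009670213705
0 [[295.0, 85.0], [384.0, 102.0], [324.0, 109.0], [240.0, 96.0]]
10 [[310.0, 85.0], [383.0, 104.0], [313.0, 108.0], [237.0, 94.0]]
20 [[325.0, 87.0], [381.0, 105.0], [302.0, 108.0], [235.0, 92.0]]
30 [[339.0, 88.0], [376.0, 107.0], [291.0, 107.0], [237.0, 90.0]]
40 [[352.0, 90.0], [370.0, 108.0], [280.0, 105.0], [240.0, 88.0]]
50 [[363.0, 93.0], [363.0, 109.0], [270.0, 104.0], [247.0, 87.0]]
60 [[372.0, 95.0], [354.0, 109.0], [261.0, 102.0], [256.0, 86.0]]
70 [[378.0, 97.0], [345.0, 109.0], [253.0, 100.0], [267.0, 85.0]]
80 [[382.0, 100.0], [335.0, 109.0], [246.0, 99.0], [280.0, 84.0]]
window [336. 188.]
```

View pics/w1c.png

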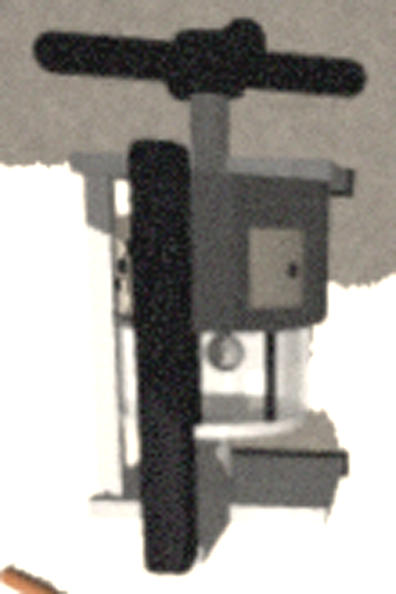

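```bash
python3 -c "
from h import *
shift([534,165,110],1.93)"
```

```text
tcp [614.  148.8 247.5] yaw 1.975 shift m [ 0.0461 -0.0672  0.1375] turn 0.045
```

Emit:
{"fn": "move_arm", "kwargs": {
  "series": [
    [[0.046,-0.067,0.05],0.045],
    [[0.046,-0.067,0.05],0.045],
    [[0.046,-0.067,0.05],0.045],
    [[0.046,-0.067,0.1],0.045],
    [[0.046,-0.067,0.1],0.045]
  ]
}}

```text
clock: 3.38
eef_pos: [533.2, 163.6, 145.5]
tool_rot: [-3.136, -0.002, 1.929]
force: [0.5, -0.5, 0.9]
width: 85.4
```

```bash
python3 -c "
from h import *
shift([534,165,110],1.93)"
```

```text
tcp [533.2 163.6 145.5] yaw 1.929 shift m [0.0009 0.0015 0.0355] turn -0.001
```

Emit:
{"fn": "move_arm", "kwargs": {
  "series": [
    [[0.001,0.0015,0.02],0],
    [[0.001,0.0015,0.036],0],
    [[0.001,0.0015,0.036],0],
    [[0.001,0.0015,0.036],0]
  ]
}}

```text
clock: 3.88
eef_pos: [534.7, 165.3, 110.3]
tool_rot: [-3.138, -0.001, 1.929]
force: [-0.2, 0.3, 0.3]
width: 85.6
```

Emit:
{"fn": "move_arm", "kwargs": {
  "series": [
    [[0,0,0],0],
    [[0,0,0],0],
    [[0,0,0],0],
    [[0,0,0],0],
    [[0,0,0],0]
  ],
  "claw": 0
}}

```text
clock: 4.5
eef_pos: [534.0, 165.0, 110.4]
tool_rot: [-3.136, -0.001, 1.929]
force: [-1.3, -1.5, 3.9]
width: 12.5
```

Emit:
{"fn": "move_arm", "kwargs": {
  "series": [
    [[0,0,0],0],
    [[0,0,0],0],
    [[0,0,0],0]
  ]
}}

```text
clock: 4.88
eef_pos: [533.8, 164.9, 110.4]
tool_rot: [-3.136, -0.001, 1.929]
force: [-2.4, -0.5, 2.2]
width: 12.7
```

Emit:
{"fn": "move_arm", "kwargs": {
  "series": [
    [[0,0,-0.02],0],
    [[0,0,-0.045],0],
    [[0,0,-0.07],0],
    [[0,0,-0.09],0],
    [[0,0,-0.09],0]
  ]
}}

```text
clock: 5.5
eef_pos: [535.1, 165.2, 200.5]
tool_rot: [-3.138, -0.001, 1.929]
force: [0.1, 0.3, -8.1]
width: 12.6
```

```bash
python3 -c "
from h import *
print(read_state()['torque'],read_state()['force'])
shift([557+20*np.cos(.36)*0-3.5,-190+9.4,200],1.93)
np.save('T2.npy',tool());i=get_image('wrist');cv2.imwrite('w2.png',i)
cv2.imwrite('pics/w2.png',cv2.convertScaleAbs(cv2.resize(i,(800,600),interpolation=cv2.INTER_CUBIC),alpha=1.5))"
```

```text
[ 0.01839469  0.01530096 -0.01249076] [ 0.11322643  0.25187492 -8.07634164]
tcp [535.1 165.2 200.5] yaw 1.929 shift m [-0.3304 -0.1038  0.0005] turn -0.001
```

View pics/w2.png

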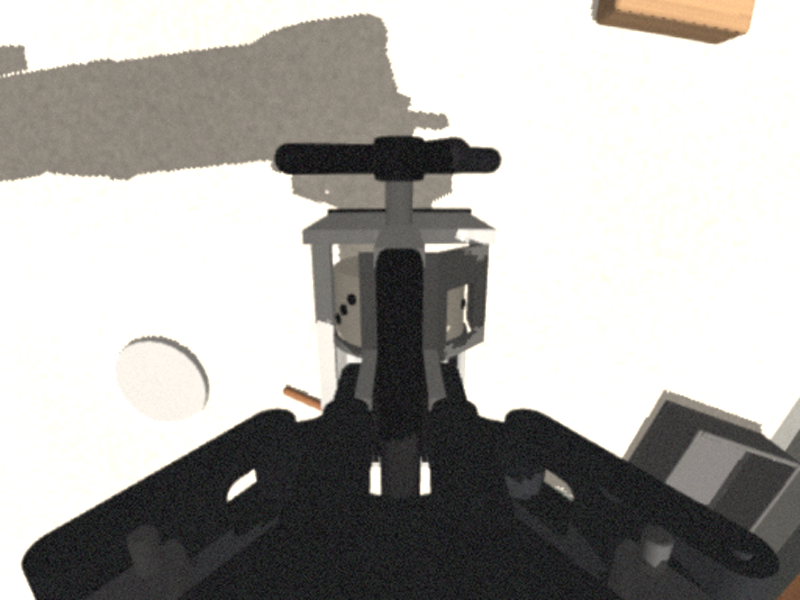

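The handle is held squarely and the dispenser hangs level. The three dots at (345,305) fit a drum angle of about 200°. Next I'll carry it to beside the dish and measure the dish with the wrist camera.

Emit:
{"fn": "move_arm", "kwargs": {
  "series": [
    [[-0.04,-0.03,-0.005],0],
    [[-0.085,-0.065,-0.005],0],
    [[-0.13,-0.1,-0.005],0],
    [[-0.175,-0.135,-0.005],0],
    [[-0.22,-0.17,-0.005],0]
  ]
}}

```text
clock: 6.18
eef_pos: [450.6, -102.5, 204.0]
tool_rot: [-3.134, -0.002, 1.929]
force: [1.1, -0.1, -8.2]
width: 13.0
```

Emit:
{"fn": "move_arm", "kwargs": {
  "series": [
    [[-0.04,-0.03,0],0],
    [[-0.08,-0.06,0],0],
    [[-0.11,-0.084,0],0],
    [[-0.11,-0.084,0],0],
    [[-0.11,-0.084,0],0]
  ]
}}

```text
clock: 6.8
eef_pos: [409.9, -234.1, 203.2]
tool_rot: [-3.133, -0.005, 1.929]
force: [0.9, 0.8, -7.6]
width: 13.2
```

```bash
python3 -c "
from h import *
shift([553,-181,200],1.93)
np.save('T3.npy',tool());i=get_image('wrist');cv2.imwrite('w3.png',i);c=cam('wrist',np.load('T3.npy'))
j=cv2.convertScaleAbs(cv2.resize(i,(800,600),interpolation=cv2.INTER_CUBIC),alpha=1.2)
t=np.radians(np.arange(0,360,4))
for q in t: cv2.circle(j,tuple(int(v) for v in proj(c,[556.5+42*np.cos(q),-190.5+42*np.sin(q),0])/.64),1,(0,0,255),-1)
cv2.imwrite('pics/w3.png',j)"
```

```text
tcp [ 409.9 -234.1  203.2] yaw 1.929 shift m [-0.0004  0.1527  0.002 ] turn -0.001
```

View pics/w3.png

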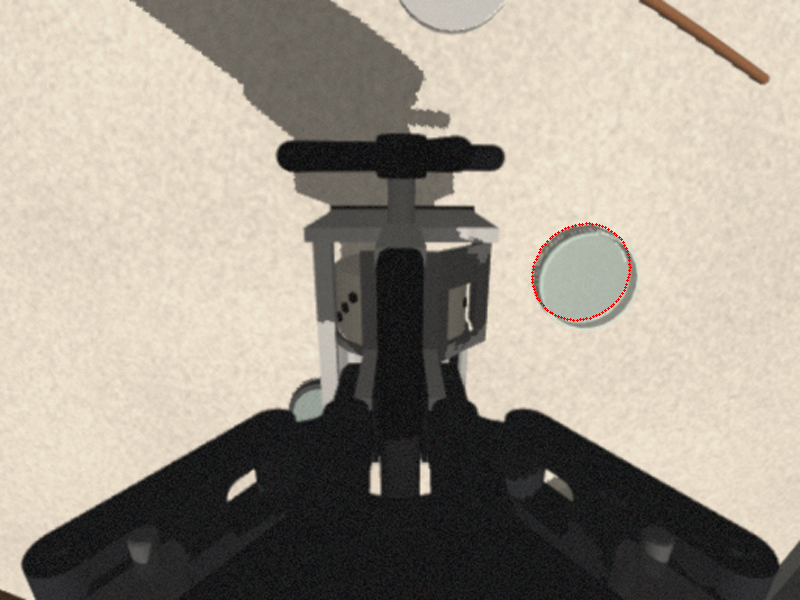

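The dish outline spans columns 537–636 and rows 224–327, about 5 px below my predicted circle. I'll correct for that.

```bash
python3 -c "
from h import *
c=cam('wrist',np.load('T3.npy'))
a=at_z(c,(582*.64,278*.64),0);b=at_z(c,(586*.64,276*.64),4);print(a,b)
d=(a+b)/2
y=1.93;e=np.array([np.cos(y),np.sin(y),0])
shift(d+10*e+[0,0,203.2-d[2]],1.93)"
```

```text
[ 558.65415633 -193.89504817    0.        ] [ 559.07150257 -190.82196943    4.        ]
tcp [ 410.3 -233.6  203.5] yaw 1.93 shift m [-0.0036  0.1536 -0.0009] turn -0.0
```

Emit:
{"fn": "move_arm", "kwargs": {
  "series": [
    [[-0.0035,0.05,0],0],
    [[-0.0035,0.1,0],0],
    [[-0.0035,0.14,0],0],
    [[-0.0035,0.1535,0],0],
    [[-0.0035,0.1535,0],0]
  ]
}}

```text
clock: 7.48
eef_pos: [555.6, -180.9, 201.5]
tool_rot: [-3.133, -0.006, 1.933]
force: [-0.7, -0.1, -7.6]
width: 12.5
```

```bash
python3 -c "
from h import *
d=np.array([558.9,-192.4,0]);y=1.93;e=np.array([np.cos(y),np.sin(y),0])
shift(d+10*e+[0,0,111],1.93)
i=get_image('scene')[150:250,175:325];j=get_image('top')[150:250,270:420]
cv2.imwrite('pics/s3.png',cv2.convertScaleAbs(cv2.resize(np.vstack([i,j]),None,fx=3,fy=3,interpolation=cv2.INTER_CUBIC),alpha=1.5))"
```

```text
tcp [ 555.6 -180.9  201.5] yaw 1.933 shift m [-0.0024 -0.0001  0.0905] turn 0.003
```

View pics/s3.png

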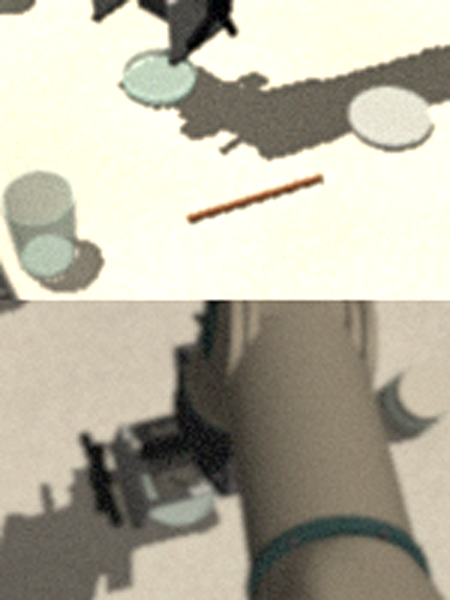

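The dispenser hangs over the dish, which shows between its plates in the top view. I'll lower it.

Emit:
{"fn": "move_arm", "kwargs": {
  "series": [
    [[-0.002,0,0.025],0],
    [[-0.0024,0,0.05],0],
    [[-0.0024,0,0.065],0],
    [[-0.0024,0,0.075],0],
    [[-0.0024,0,0.075],0]
  ]
}}

```text
clock: 8.2
eef_pos: [552.9, -185.5, 126.3]
tool_rot: [-3.13, -0.006, 1.93]
force: [-0.4, 0.0, -7.6]
width: 13.1
```

Emit:
{"fn": "move_arm", "kwargs": {
  "series": [
    [[0,0,0.006],0],
    [[0,0,0.011],0],
    [[0,0,0.0155],0],
    [[0,0,0.0155],0],
    [[0,0,0.0155],0]
  ]
}}

```text
clock: 8.82
eef_pos: [552.6, -184.8, 111.6]
tool_rot: [-3.129, -0.006, 1.93]
force: [-4.8, 3.5, 4.8]
width: 13.0
```

Emit:
{"fn": "move_arm", "kwargs": {
  "series": [
    [[0,0,0],0],
    [[0,0,0],0],
    [[0,0,0],0],
    [[0,0,0],0]
  ],
  "claw": 0.7
}}

```text
clock: 9.32
eef_pos: [552.9, -185.0, 111.6]
tool_rot: [-3.13, -0.006, 1.93]
force: [-0.9, 0.1, 0.2]
width: 59.8
```

Emit:
{"fn": "move_arm", "kwargs": {
  "series": [
    [[0,0,-0.03],0],
    [[0,0,-0.07],0],
    [[0,0,-0.12],0],
    [[0,0,-0.13],0],
    [[0,0,-0.13],0]
  ]
}}

```text
clock: 9.95
eef_pos: [554.7, -185.3, 242.0]
tool_rot: [-3.131, -0.005, 1.93]
force: [-0.0, 0.0, -0.4]
width: 59.6
```

Emit:
{"fn": "move_arm", "kwargs": {
  "series": [
    [[-0.03,0.06,0],0],
    [[-0.03,0.06,0],0],
    [[-0.03,0.06,0],0]
  ]
}}

```text
clock: 10.32
eef_pos: [620.5, -191.9, 238.9]
tool_rot: [-3.128, -0.007, 1.93]
force: [-0.3, 0.9, -0.7]
width: 59.6
```

```bash
python3 -c "
from h import *
np.save('T4.npy',tool());print(read_state()['eef_pos'],read_state()['force']);i=get_image('wrist');cv2.imwrite('w4.png',i)
cv2.imwrite('pics/w4.png',cv2.convertScaleAbs(cv2.resize(i[40:300,120:440],(800,650),interpolation=cv2.INTER_CUBIC)[:600],alpha=1.2))"
```

```text
[ 620.47654237 -191.904404    238.93108296] [-0.25069304  0.90460085 -0.70931313]
```

View pics/w4.png

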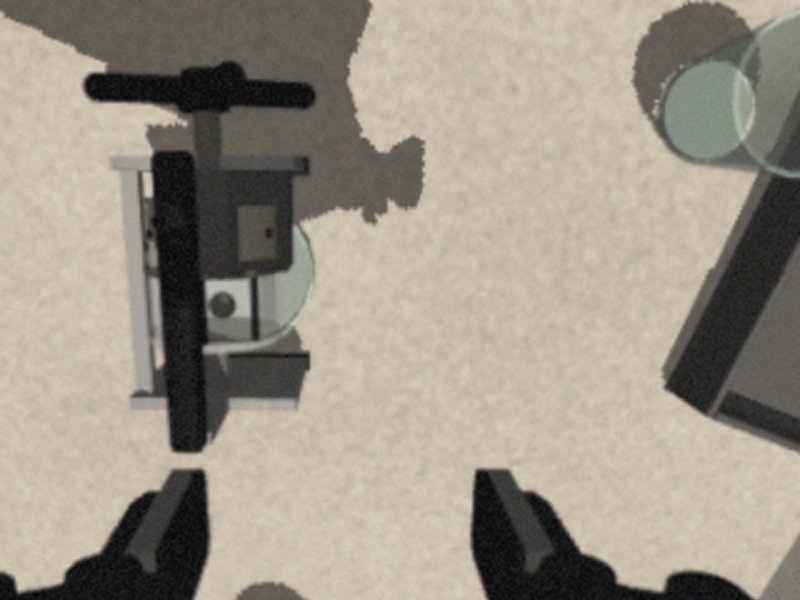

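The bead is still in the chamber at (222,305). The handle runs from (174,153) to (188,450), and the dish edge shows at (314,270).

Run:
```python
from h import *
c=cam('wrist',np.load('T4.npy')); p=lambda u,v:(120+u/2.5,40+v/2.5)
a=at_z(c,p(174,153),133);b=at_z(c,p(188,450),133);d=a-b;y=np.arctan2(d[1],d[0])-np.pi/2
O=(a+b)/2;O[2]=0;ex=np.array([np.cos(y),np.sin(y),0]);ey=np.array([-np.sin(y),np.cos(y),0])
print('disp',O,np.linalg.norm(d),'yaw',y)
for uv in [(314,270),(300,232),(300,320)]:
    q=at_z(c,p(*uv),14)-O; print(uv,'dish edge in disp xy',q@ex,q@ey)
for uv in [(298,160),(300,403)]: q=at_z(c,p(*uv),80)-O; print('plate corner',q@ex,q@ey)
H=O+86*ey+[0,0,64]
for t in (10,15,20,25,30): print(t,[(2.5*(proj(c,H+52*np.sin(r)*ex+[0,0,52*np.cos(r)])-[120,40])).round().tolist() for r in np.radians([t,t+90,t-90])])
# tool position rel. to hub in disp frame
T=tool(); r=T[:3,3]-H; print('tcp rel hub (x,y,z)',r@ex,r@ey,r[2],'toolyaw',np.arctan2(T[1,0],T[0,0])-np.pi/2)
np.save('H.npy',np.array([*H,y]))
```

```text
disp [ 554.75581212 -192.28760216    0.        ] 113.68801992972858 yaw 0.34432627150936823
(314, 270) dish edge in disp xy 44.390542294982346 0.08086156049603446
(300, 232) dish edge in disp xy 36.741043376458386 20.401379685776295
(300, 320) dish edge in disp xy 36.75251352286371 -27.83647311348555
plate corner 40.413437930580365 56.11166133791381
plate corner 41.29242978355252 -54.075069310282515
10 [[207.0, 74.0], [326.0, 94.0], [89.0, 88.0]]
15 [[219.0, 74.0], [324.0, 95.0], [88.0, 87.0]]
20 [[231.0, 75.0], [321.0, 96.0], [87.0, 85.0]]
25 [[243.0, 75.0], [318.0, 97.0], [87.0, 84.0]]
30 [[255.0, 76.0], [314.0, 98.0], [89.0, 83.0]]
tcp rel hub (x,y,z) 61.54621243344544 -107.87851705650986 175.50749703153073 toolyaw 0.35929098781308166
```

Emit:
{"fn": "move_arm", "kwargs": {
  "series": [
    [[0.05,-0.03,0],0.015],
    [[0.109,-0.08,0],0.015],
    [[0.109,-0.08,0.03],0.015],
    [[0.109,-0.08,0.075],0.015],
    [[0.109,-0.08,0.075],0.015]
  ],
  "claw": 0
}}

```text
clock: 11.0
eef_pos: [502.1, -118.1, 164.4]
tool_rot: [-3.121, -0.009, 1.915]
force: [-0.2, 0.3, -0.0]
width: -0.1
```

```bash
cat >> h.py <<'E'
def rel():
    H=np.load('H.npy'); T=tool(); r=T[:3,3]-H[:3]; y=H[3]; w=np.arctan2(T[1,0],T[0,0])-np.pi/2
    print('rel hub x,y,z',(r[0]*np.cos(y)+r[1]*np.sin(y)).round(1),(-r[0]*np.sin(y)+r[1]*np.cos(y)).round(1),r[2].round(1),'dyaw',(w-y).round(3),'width',read_state()['width'].round(1),'t',read_state()['clock'])
E
python3 -c "
from h import *
rel()"
```

```text
Traceback (most recent call last):
  File "h.py", line 23, in rel
    print('rel hub x,y,z',(r[0]*np.cos(y)+r[1]*np.sin(y)).round(1),(-r[0]*np.sin(y)+r[1]*np.cos(y)).round(1),r[2].round(1),'dyaw',(w-y).round(3),'width',read_state()['width'].round(1),'t',read_state()['clock'])
                                                                                                                                                         ^^^^^^^^^^^^^^^^^^^^^^^^^^^
AttributeError: 'float' object has no attribute 'round'
```

Emit:
{"fn": "move_arm", "kwargs": {
  "series": [
    [[-0.001,0.004,0.035],0],
    [[-0.001,0.004,0.072],0],
    [[-0.001,0.004,0.072],0]
  ]
}}

```text
clock: 11.38
eef_pos: [503.3, -117.7, 91.8]
tool_rot: [-3.118, -0.011, 1.915]
force: [0.1, -0.8, 0.6]
width: -0.0
```

Emit:
{"fn": "move_arm", "kwargs": {
  "series": [
    [[0,0.012,0],0],
    [[0,0.024,0],0],
    [[0,0.036,0.003],0],
    [[0,0.05,0.005],0],
    [[0,0.05,0.005],0]
  ]
}}

```text
clock: 12.0
eef_pos: [552.2, -99.7, 85.6]
tool_rot: [-3.12, -0.011, 1.916]
force: [-1.5, 0.9, 0.9]
width: -0.1
```

```bash
sed -i "s/read_state()\['width'\].round(1)/read_state()['width']/" h.py; python3 -c "
from h import *
rel()"
```

```text
rel hub x,y,z 28.9 2.0 21.6 dyaw 0.001 width -0.11612804042156008 t 12.0
```

Emit:
{"fn": "move_arm", "kwargs": {
  "series": [
    [[0,0,-0.04],0],
    [[0,0,-0.07],0],
    [[0,-0.04,-0.07],0],
    [[0,-0.075,-0.07],0],
    [[0,-0.075,-0.07],0]
  ]
}}

```text
clock: 12.62
eef_pos: [480.7, -126.7, 157.3]
tool_rot: [-3.118, -0.01, 1.914]
force: [0.2, 0.9, 0.1]
width: 0.3
```

```bash
python3 -c "
from h import *
rel();np.save('T5.npy',tool());i=get_image('wrist');cv2.imwrite('w5.png',i)
cv2.imwrite('pics/w5.png',cv2.convertScaleAbs(cv2.resize(i,(800,600),interpolation=cv2.INTER_CUBIC),alpha=1.3))"
```

```text
rel hub x,y,z -47.6 0.8 93.3 dyaw -0.001 width 0.31206640497408294 t 12.625
```

View pics/w5.png

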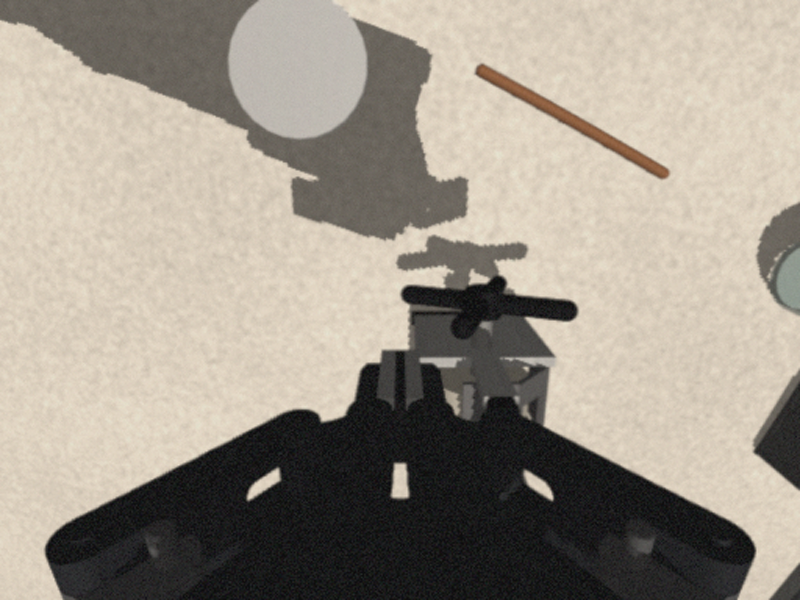

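The wheel's arm tips are at about (405,292), (572,310), (463,328) and (500,285). I'll fit the angle.

Run:
```python
from h import *
c=cam('wrist',np.load('T5.npy'));H=np.load('H.npy');y=H[3];ex=np.array([np.cos(y),np.sin(y),0])
print('hub',proj(c,H[:3])/.64)
for t in range(0,90,10): print(t,[(proj(c,H[:3]+48*np.sin(r)*ex+[0,0,48*np.cos(r)])/.64).round().tolist() for r in np.radians([t,t+90,t+180,t-90])])
```

```text
hub [485.40890585 301.07044441]
0 [[503.0, 330.0], [567.0, 301.0], [473.0, 281.0], [403.0, 301.0]]
10 [[520.0, 330.0], [561.0, 298.0], [462.0, 281.0], [404.0, 305.0]]
20 [[535.0, 328.0], [553.0, 294.0], [450.0, 282.0], [408.0, 309.0]]
30 [[549.0, 326.0], [544.0, 291.0], [440.0, 283.0], [415.0, 314.0]]
40 [[559.0, 322.0], [533.0, 288.0], [430.0, 285.0], [424.0, 318.0]]
50 [[567.0, 319.0], [522.0, 286.0], [421.0, 287.0], [437.0, 322.0]]
60 [[571.0, 314.0], [510.0, 284.0], [414.0, 290.0], [451.0, 325.0]]
70 [[572.0, 310.0], [498.0, 282.0], [408.0, 293.0], [467.0, 328.0]]
80 [[571.0, 306.0], [486.0, 282.0], [405.0, 297.0], [485.0, 329.0]]
```

The fit gives 70°, as predicted, so the joint is at about 250°. I'll push the next arm.

Emit:
{"fn": "move_arm", "kwargs": {
  "series": [
    [[-0.001,0,0.03],0],
    [[-0.001,0,0.065],0],
    [[-0.001,0,0.065],0]
  ]
}}

```text
clock: 13.05
eef_pos: [481.4, -125.6, 90.8]
tool_rot: [-3.118, -0.013, 1.916]
force: [-0.0, 0.3, 0.1]
width: 0.1
```

Emit:
{"fn": "move_arm", "kwargs": {
  "series": [
    [[0,0.015,0],0],
    [[0,0.025,0],0],
    [[0,0.034,0],0],
    [[0,0.042,0],0],
    [[0,0.05,0],0]
  ]
}}

```text
clock: 13.68
eef_pos: [528.6, -108.6, 89.7]
tool_rot: [-3.118, -0.013, 1.916]
force: [-2.4, -0.3, -0.9]
width: -0.1
```

Emit:
{"fn": "move_arm", "kwargs": {
  "series": [
    [[0,0.008,0],0],
    [[0,0.016,0.003],0],
    [[0,0.023,0.005],0],
    [[0,0.027,0.006],0],
    [[0,0.027,0.006],0]
  ]
}}

```text
clock: 14.3
eef_pos: [554.4, -99.1, 82.9]
tool_rot: [-3.119, -0.013, 1.916]
force: [0.2, 0.3, -0.1]
width: 0.3
```

```bash
python3 -c "
from h import *
rel()"
```

```text
rel hub x,y,z 31.2 1.8 18.9 dyaw 0.001 width 0.33642154498672355 t 14.3
```

Emit:
{"fn": "move_arm", "kwargs": {
  "series": [
    [[0,0,-0.04],0],
    [[0,0,-0.075],0],
    [[0,-0.04,-0.075],0],
    [[0,-0.077,-0.075],0],
    [[0,-0.077,-0.075],0]
  ]
}}

```text
clock: 14.92
eef_pos: [481.1, -127.1, 159.9]
tool_rot: [-3.116, -0.012, 1.914]
force: [0.2, -0.7, 0.1]
width: 0.2
```

Emit:
{"fn": "move_arm", "kwargs": {
  "series": [
    [[-0.001,0,0.03],0],
    [[-0.001,0,0.065],0],
    [[-0.001,0,0.065],0]
  ]
}}

```text
clock: 15.3
eef_pos: [478.8, -127.1, 93.3]
tool_rot: [-3.113, -0.015, 1.915]
force: [-0.8, -1.2, 0.3]
width: 0.0
```

```bash
python3 -c "
from h import *
rel()"
```

```text
rel hub x,y,z -49.5 1.0 29.3 dyaw -0.001 width 0.04844108683616231 t 15.3
```

Emit:
{"fn": "move_arm", "kwargs": {
  "series": [
    [[0,0.012,0],0],
    [[0,0.02,0],0],
    [[0,0.026,0],0],
    [[0,0.029,0],0],
    [[0,0.029,0],0]
  ]
}}

```text
clock: 15.92
eef_pos: [506.6, -117.2, 92.7]
tool_rot: [-3.114, -0.014, 1.915]
force: [-0.7, -0.1, 0.0]
width: 0.1
```

```bash
python3 -c "
from h import *
rel()"
```

```text
rel hub x,y,z -20.0 0.9 28.7 dyaw -0.0 width 0.13243518107646993 t 15.925
```

Emit:
{"fn": "move_arm", "kwargs": {
  "series": [
    [[0,-0.01,0],0],
    [[0,-0.01,-0.05],0],
    [[0,-0.01,-0.1],0],
    [[0,0.0,-0.14],0],
    [[-0.06,0.06,-0.15],0]
  ]
}}

```text
clock: 16.55
eef_pos: [567.0, -142.9, 242.2]
tool_rot: [-3.117, -0.012, 1.918]
force: [2.4, -0.1, -0.4]
width: -0.2
```

Emit:
{"fn": "move_arm", "kwargs": {
  "series": [
    [[-0.06,0.06,0],0],
    [[-0.06,0.06,0],0],
    [[-0.06,0.06,0],0]
  ]
}}

```text
clock: 16.92
eef_pos: [643.7, -179.8, 238.9]
tool_rot: [-3.116, -0.013, 1.917]
force: [0.4, 0.5, -0.7]
width: 0.2
```

```bash
python3 -c "
from h import *
rel();np.save('T6.npy',tool());i=get_image('wrist');cv2.imwrite('w6.png',i)
cv2.imwrite('pics/w6.png',cv2.convertScaleAbs(cv2.resize(i[60:260,100:360],(780,600),interpolation=cv2.INTER_CUBIC),alpha=1.5))"
```

```text
rel hub x,y,z 87.9 -104.3 174.9 dyaw 0.001 width 0.16903323736004439 t 16.925
```

View pics/w6.png

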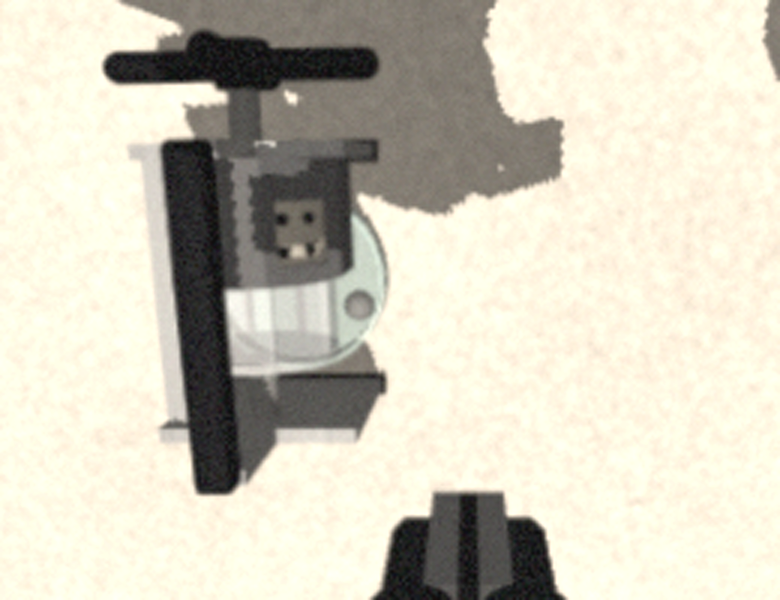

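The four dots sit around (295,234) in a window centred near (299,230). The bead lies in the dish at (360,304), and nothing is touching. I'll check the numbers.

Run:
```python
from h import *
c=cam('wrist',np.load('T6.npy'));p=lambda u,v:(100+u/3,60+v/3)
a=at_z(c,p(188,142),133);b=at_z(c,p(217,492),133);d=a-b;y=np.arctan2(d[1],d[0])-np.pi/2
O=(a+b)/2;O[2]=0;ex=np.array([np.cos(y),np.sin(y),0]);ey=np.array([-np.sin(y),np.cos(y),0]);print('disp',O,y,np.linalg.norm(d))
q=at_z(c,p(388,285),14)-O;print('dish edge',q@ex,q@ey)
q=at_z(c,p(360,304),11)-O;print('bead',q@ex,q@ey)
pix=lambda P:(3*(proj(c,P)-[100,60])).round(1)
for t in (-15,-10,-5,0,5,10):
    r=np.radians(t); f=np.radians(45+t)
    print(t,'four',pix(O+24.5*ey+30*np.sin(f)*ex+[0,0,64+30*np.cos(f)]),'tips',[pix(O+86*ey+[0,0,64]+46*(np.sin(r+s)*ex+np.array([0,0,np.cos(r+s)]))).tolist() for s in (0,np.pi/2,-np.pi/2)])
```

```text
disp [ 555.18119093 -192.18080329    0.        ] 0.34293575988526226 113.59860758880268
dish edge 45.128299076466 -4.539701668528161
bead 31.471779843498094 -13.962017779334506
-15 four [278.2 236.4] tips [[172.3, 50.8], [360.4, 60.2], [145.1, 70.2]]
-10 four [285.2 236.1] tips [[183.2, 50.2], [364.5, 61.4], [138.8, 69.2]]
-5 four [291.8 235.7] tips [[194.7, 49.8], [367.5, 62.7], [133.2, 68.2]]
0 four [298.2 235.2] tips [[206.7, 49.5], [369.5, 63.9], [128.4, 67.1]]
5 four [304.1 234.7] tips [[219.2, 49.3], [370.5, 65.1], [124.3, 66.0]]
10 four [309.6 234.2] tips [[231.9, 49.3], [370.6, 66.3], [121.1, 64.9]]
```

```bash
python3 -c "
from h import *
print(read_state()['clock'],finish_job())"
```

```text
the job is handed in; nothing more can be done
16.975 None
```

The job is handed in after 17.0 s of the 72 s allowed. The dispenser stands over the dish, the four dots are in the window and the bead is in the dish. No verdict is reported, so these figures are my own last measurements.

- **Carrying:** I lifted the dispenser by its handle and set it down over the dish with the bead still in the drum. After letting go, the dish's centre measured about 3–5 mm from the dispenser's middle, against a limit of 20 mm.
- **Turning the drum:** It started at about 200°. I pushed three arms of the wheel in turn with the shut fingers, about 160° forward in all.
- **Last wrist picture:** The four dots sit about 3° short of centre, roughly 1.5 mm against a limit of 5 mm. The bead lies in the dish about 30 mm from its centre, against a limit of 38 mm. The dispenser moved by under 1 mm during the turning, and the gripper was clear of everything.
- **Disagreements and gaps:** The scene and top cameras differed by 8–13 mm on the dish and lid, so I placed the dispenser using the wrist camera. No path crossed a bystander at its height, but I did not measure the bystanders again at the end.

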